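Slide the top soldering tile off the stack into the cooling bay

ROBOT

A 6-joint arm with a two-finger parallel gripper is mounted at the origin on the work surface. World frame = base frame: x ahead of the robot, y to its left, z up, the work surface at z = 0. Lengths are in mm, angles in degrees, forces in N, time in s.
With the tool pointing down it reaches from about 300 to 850 mm from the base axis. Payload 4.2 kg.
Tool frame: the origin (TCP) lies on the front face of the gripper's body, between the roots of the fingers; the fingertips stand 78 mm ahead of it and the grasp point (between the pads) lies 60 mm ahead of it; x points along the fingers, y is the direction in which the jaws open and shut, and the axes are right-handed (so a half turn about x gives the same grasp; the last joint's range is limited). The gripper opens to 91 mm and grips with 3 to 60 N. Pads are 32 mm wide; open, the fingers measure 118 mm over their backs; the gripper's body (76 mm by 178 mm) begins 60 mm behind the grasp point.
Start: joints at [-67.953, 18.312, 89.639, -0, 72.044, -1.146], TCP at [226.457, -528.538, 292.276] pointing down, gripper open.
Joint ranges: [-177.97, 177.97], [-48.28, 115.42], [12.27, 149.76], [-77.06, 257.06], [2.81, 150.46], [-146.56, 146.56]. Speed limits (degrees/s): [147.25, 147.25, 180, 180, 180, 180].

INTERFACE

Orientations are given as [roll, pitch, yaw] about the fixed x, y, z axes, in that order (R = Rz(yaw) Ry(pitch) Rx(roll)).
In Python, from workcell import status, viewer, env gives the robot as it stands. The module is installed in compiled form; this text tells all that it offers.
- The arm moves only by the tool move_arm, never from a script. Its argument "moves" is a list of rows, each a list of 3 entries, a list of its own where there are three numbers: the shift along the tool's x, y, z in cm, then the turn about the tool's x in rad, then the gripper's target within -1 to 1 (fully open at 1, half-way at 0, shut at -1). A call has 1 to 20 rows; each row is the pose to reach, as a shift and turn from the pose commanded when the call began, along the tool's axes at that moment; what a row does not reach only later rows make up. A row lasts 1/8 s, in which the tool goes at most 62.5 mm and 10.7 degrees, less where a joint would pass 70% of its speed; a pose out of reach is approached as far as the arm can. A call with a gripper value outside its range is refused whole. The fingers move at their own pace and stop on an object; "force" is the grip in N (left out, the last holds). Time passes only in rows, so rows that repeat a pose let the fingers close. It gives the time, the measured TCP pose, the force and the opening at its end, in the units of the state.
- status.state(): the state, without advancing time (a new reading comes with each control period).
- viewer.grab_frame(name): name is "scene" or "top" or "wrist"; returns the picture (480x640x3 uint8, red, green, blue); there is no depth.
- viewer.get_calibration(name): a dict with "camera_matrix" (3x3 intrinsics, pixels), "D" ([k1, k2, p1, p2, k3] as OpenCV has them; the pictures are not rectified), "eye" and "rotation" of the camera in the world. Camera axes: x right, y down, z forward; pixel columns grow to the right and rows downward; lengths in mm; the calibration is good to about 2 mm. A picture is of the moment at which its call begins: read the wrist's pose just before it. get_calibration takes no time and is no camera call; for the wrist camera it gives the pose at the moment of the call.
- env.job_done(): hands the job in, once; it reports no verdict.
The state is a dict: "time_s": time; "qpos": joint angles; "qvel": joint speeds; "effort": joint torques, N m; "ee_pos": TCP position; "ee_rot": TCP orientation; "force": force on the tool from outside, world axes, zero at the start; "torque": the same for the moment, N m; "gripper_width": finger opening in mm.
Only numpy, scipy, OpenCV 4.12 (cv2) and the standard library are available. Lean on these libraries where they do the work, as an engineer would, in place of code of your own. Each camera call takes 0.05 s, during which the arm holds its last target.

TASK

Slide the white soldering tile, with the brass bangle resting on it, off the top of the stack into the cooling bay of the rack and push it on until it presses the red sprung stop with about 8 N (at least 5 N, never more than 14 N) for half a second, then leave it there against the stop. Push it along gently: do not lift, tip or squeeze the tile, do not touch the bangle, and leave the three tiles below exactly as they are and everything else on the bench alone.

Things in the scene. Friction and masses are not known exactly. Their poses are not given: they have to be found in the camera images.
- rack: Fixed steel tile rack, 345 x 134 mm. Origin on the table top, under the middle of the stack seat; +x points along the slide, from the stack to the cooling bay; z up. The stack stands on a plate whose top is 12 mm above the table, open on the other three sides. Nothing on the rack is higher than 85 mm above the table.
- bay (a point): Point on the bay's grey metal deck, 142 mm along the rack's +x, 40 mm above the table (2 mm lower than the top tile's underside); axes as the rack's. The deck runs from 58 to 268 mm along the rack's +x between two blue rails, 110 mm apart inside, with flared mouths, rail tops 49 mm above the table. The stop stands at its far end.
- stop: Blue block, 34 x 50 x 30 mm, fixed on the deck 247 mm along the rack's +x; origin under its middle. A rod carries a red pad, 64 mm wide, 8 thick, 42 to 56 mm above the table, clamped at an extension that varies and is NOT in this reading.
- pad_reach (a point): Fixed mark on the bay's midline, 186 mm along the rack's +x, 49 mm up. The red pad's free face lies anywhere within 24 mm of it along x: find it by feel (first touch with the tile's middle 112 to 160 mm along). It gives by a spring, 2 N per mm, 15 mm travel, damped 80 N per m/s: arrive slower than 30 mm/s. On release it pushes the tile back a few mm, staying in contact.
- tile_top: White ceramic soldering tile on top of the stack, 100 x 100 x 10 mm, about 0.13 to 0.25 kg; origin at the centre of its underside (42 mm above the table at the start), sides along its x and y, x along the rack's x within 0.03 rad. Pushing it takes about 1 to 3 N; brittle: at most 20 N from the fingers.
- tile_second: Charcoal black tile, 100 x 100 x 10 mm, next below; origin at the centre of its underside (32 mm above the table). It may stick out up to 5 mm from under the top tile. It is only held by friction.
- tile_third: Pale plaster-coloured tile of the same size, third from the top; origin at the centre of its underside (22 mm up).
- tile_bottom: Grey tile of the same size, bottom of the stack; origin at the centre of its underside (12 mm up).
- bangle: Brass bangle lying flat and loose on the white tile, 58 mm outside, 50 mm inside diameter, 8 mm high, 45 g; origin at the centre of its underside. It rides along with the tile by friction.
- mug: White mug, 76 mm across, 88 mm high; origin at the centre of its underside. Leave alone.
- yellow_tray: Yellow plastic sorting tray, 120 x 170 x 30 mm; origin at the centre of its underside. Leave alone.
- orange_tray: Orange plastic sorting tray, 130 x 180 x 35 mm; origin at the centre of its underside. Leave alone.
- flux_jar: Amber jar, 48 mm across, 60 mm high; origin at the centre of its underside. Leave alone.
- file_tool: Red-handled hand tool, 170 mm long, lying flat along its x; origin under its middle. Leave alone.
- ring_stick: Wooden ring cone on a foot, 48 mm across, 110 mm high; origin at the centre of its underside. Leave alone.
- ring_blank: Copper bangle blank, 60 mm across, 8 mm high, lying on the bench; origin at the centre of its underside. Leave alone.
Mind the look-alikes: they are no part of the job. Of the things like the tile_top, leave any that is brown; of the rest the smaller one is meant.

How it is judged:
By the outcome, as a careful person would: the job done as asked, in the order asked, and still so for the second after the job is handed in, with the robot touching nothing.
It also fails if it takes over 58 s, if anything falls off the work surface, if the arm or the gripper's body presses on something with over 40 N, if the wrist force passes 120 N, or if a joint passes its speed limit or range.

## Working session

There is one attempt and no reset: what is moved stays moved. The work goes in short steps, Python scripts to look and compute and a tool call to move; the robot and the scene stay as the last step left them, time stands still between calls to the robot, and variables do not carry over. Pictures are saved under pics/ and viewed, and the job is handed in when it is done.

Besides the shell and the picture viewer there is one more tool, called after ">>>" as name(argument=value, ...) on one line, values as JSON. move_arm: Moves the arm, as the interface text tells. Its arguments: {"type":"object","properties":{"moves":{"type":"array","items":{"type":"array"}},"force":{"type":"number"}},"required":["moves"]}

```bash
mkdir -p pics; cat > h.py <<'E'
import numpy as np, cv2
from workcell import status, viewer, env
def snap(n,f):
    c=viewer.get_calibration(n); im=viewer.grab_frame(n)
    cv2.imwrite('pics/'+f,cv2.cvtColor(im,cv2.COLOR_RGB2BGR)); np.savez('pics/'+f+'.npz',K=c["camera_matrix"],D=c["D"],eye=c["eye"],R=c["rotation"]); return im,c
def load(f):
    return cv2.imread('pics/'+f), np.load('pics/'+f+'.npz')
def ray(c,px,z):
    K=np.array(c["K"]);D=np.array(c["D"]);p=cv2.undistortPoints(np.array(px,float).reshape(-1,1,2),K,D).reshape(-1,2)
    d=np.c_[p,np.ones(len(p))]@np.array(c["R"]).T; e=np.array(c["eye"]).ravel()
    return e+d*((z-e[2])/d[:,2])[:,None]
def proj(c,P):
    R=np.array(c["R"]);e=np.array(c["eye"]).ravel()
    q=(np.array(P,float).reshape(-1,3)-e)@R
    return cv2.projectPoints(q,np.zeros(3),np.zeros(3),np.array(c["K"]),np.array(c["D"]))[0].reshape(-1,2)
E
python3 - <<'E'
from h import *
s=status.state(); print({k:np.round(v,2) for k,v in s.items()})
for n in("scene","top","wrist"):
    im,c=snap(n,n+'0.png'); print(n,np.round(c["eye"],1),np.round(c["rotation"],3).tolist())
E
```

```text
{'time_s': np.float64(0.0), 'qpos': array([-67.95,  18.35,  89.71,  -0.  ,  72.04,  -1.15]), 'qvel': array([ 0.05, -0.02, -0.07,  0.02,  0.05, -0.01]), 'effort': array([ -0.  , -41.25, -23.2 ,   0.07,   0.05,  -0.  ]), 'ee_pos': array([ 226.31, -528.19,  291.43]), 'ee_rot': array([-90.4 ,  89.9 , 112.79]), 'force': array([ 0.35, -0.16, -0.28]), 'torque': array([ 0.  ,  0.02, -0.03]), 'gripper_width': np.float64(90.96)}
scene [1123.5 -516.7  716.5] [-127.477, 1.336, 47.194]
top [ 244.8   28.3 1473. ] [-169.585, -0.013, -90.325]
wrist [ 295.3 -499.6  384. ] [164.538, 0.139, -66.835]
```

```bash
python3 - <<'E'
s=open('h.py').read()
s=s.replace("def snap","from scipy.spatial.transform import Rotation as Ro\ndef snap").replace('R=c["rotation"])','R=Ro.from_euler("xyz",c["rotation"],degrees=True).as_matrix())')
open('h.py','w').write(s)
import numpy as np
from scipy.spatial.transform import Rotation as Ro
for n in("scene","top","wrist"):
    d=dict(np.load(f'pics/{n}0.png.npz')); d['R']=Ro.from_euler('xyz',d['R'],degrees=True).as_matrix(); np.savez(f'pics/{n}0.png.npz',**d)
E
```

```text
(no output)
```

View pics/scene0.png

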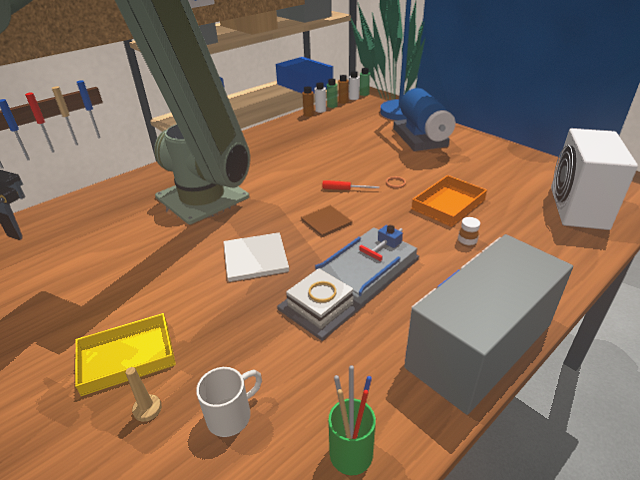

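View pics/top0.png

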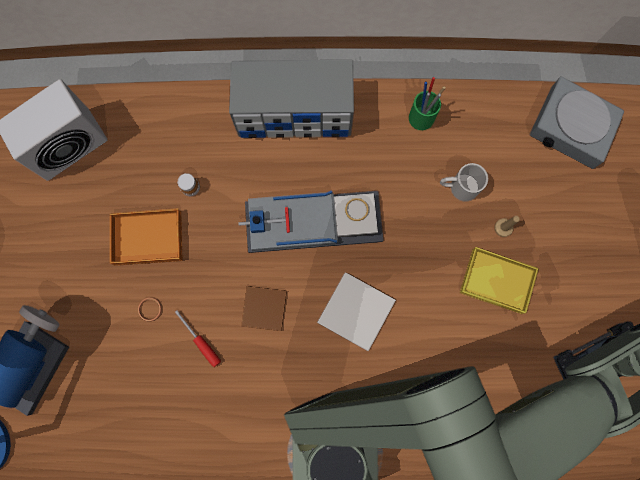

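View pics/wrist0.png

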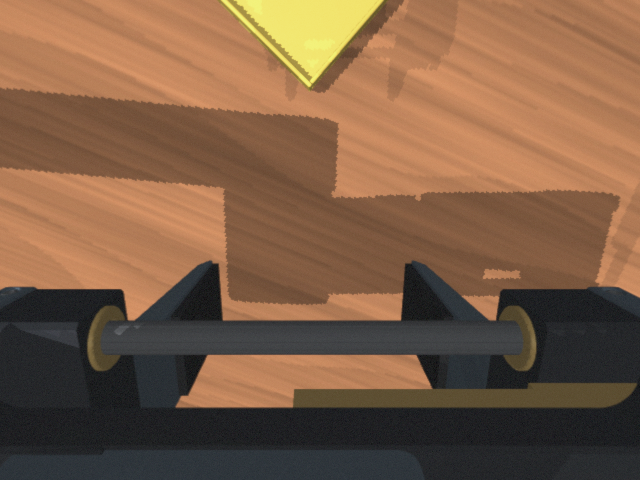

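```bash
python3 - <<'E'
from h import *
im,c=load('top0.png')
cv2.imwrite('pics/crop_top.png',cv2.resize(im[170:270,225:400],None,fx=4.5,fy=4.5,interpolation=cv2.INTER_CUBIC))
im,c=load('scene0.png')
cv2.imwrite('pics/crop_scene.png',cv2.resize(im[210:345,270:430],None,fx=4.4,fy=4.4,interpolation=cv2.INTER_CUBIC))
E
```

```text
(no output)
```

View pics/crop_top.png

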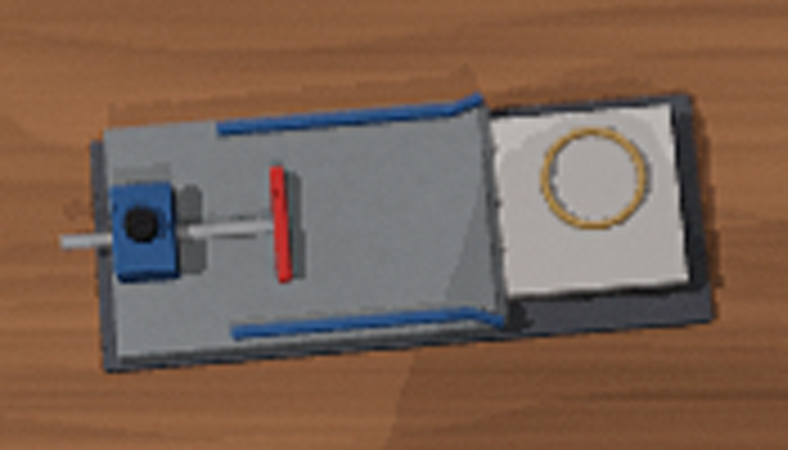

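View pics/crop_scene.png

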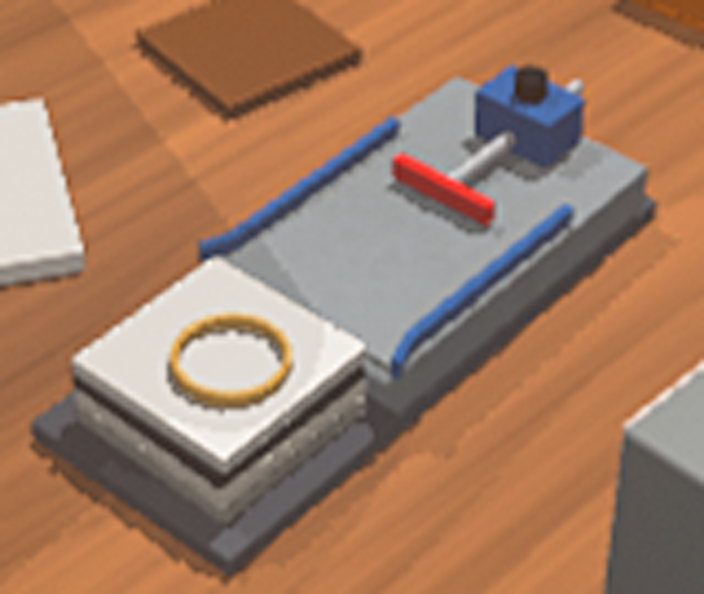

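```bash
python3 - <<'E'
from h import *
im,c=load('top0.png')
f=lambda pts,z: ray(c,np.array(pts)/4.5+[224.6,169.6],z)
t=f([(490,116),(672,103),(689,282),(508,297)],52); print('tile',np.round(t,1).tolist(),t.mean(0))
for a,b in((0,1),(3,2)): d=t[a]-t[b]; print(np.linalg.norm(d),np.degrees(np.arctan2(d[1],d[0])))
r=f([(218,129),(455,109),(235,332),(468,314)],49); print('rails',np.round(r,1).tolist())
for a,b in((0,1),(2,3)): d=r[a]-r[b]; print(np.linalg.norm(d),np.degrees(np.arctan2(d[1],d[0])))
print('pad',f([(277,168),(285,282)],56), 'bangle',f([(595,178)],60),'block',f([(114,187),(174,184),(179,278),(119,280)],70))
# rack base corners
print('base',f([(100,370),(713,320),(690,97)],12))
m=cv2.inRange(im[170:270,225:400],(185,185,185),(255,255,255));
im,c=load('scene0.png')
f=lambda pts,z: ray(c,np.array(pts)/4.4+[269.6,209.6],z)
t=f([(218,259),(75,358),(226,467),(366,349)],52);print('tile scene',np.round(t,1).tolist(),t.mean(0))
print('pad',f([(395,155),(492,204)],56))
E
```

```text
tile [[631.0, -2.0, 52.0], [638.1, -103.4, 52.0], [536.4, -110.4, 52.0], [528.5, -10.9, 52.0]] [583.52343819 -56.68683972  52.        ]
101.59035618791926 93.98353898913687
99.77550191750808 94.52005269260775
rails [[625.4, 149.2, 49.0], [636.0, 17.3, 49.0], [510.4, 138.7, 49.0], [519.8, 11.0, 49.0]]
132.3158192110977 94.6121195782654
128.0240795641742 94.17075901461892
pad [[601.01713105 115.78454365  56.        ]
 [536.79675925 111.00573372  56.        ]] bangle [[593.36454027 -59.24122966  60.        ]] block [[587.47233484 204.03134871  70.        ]
 [588.90708308 171.17245702  70.        ]
 [536.47848309 167.73542834  70.        ]
 [535.57936321 200.36947726  70.        ]]
base [[ 496.0823345   217.34701669   12.        ]
 [ 522.7086317  -127.34537732   12.        ]
 [ 652.70396054 -117.50205675   12.        ]]
tile scene [[535.7, -11.5, 52.0], [541.6, -108.6, 52.0], [643.7, -104.6, 52.0], [633.6, -5.2, 52.0]] [588.64072454 -57.47498941  52.        ]
pad [[542.32220373 109.57743549  56.        ]
 [605.70153013 115.34436324  56.        ]]
```

```bash
cat >> h.py <<'E'
U=np.array([np.cos(np.radians(94.4)),np.sin(np.radians(94.4)),0]); V=np.array([-U[1],U[0],0])
def tool():
    s=status.state(); return np.array(s["ee_pos"]),Ro.from_euler('xyz',s["ee_rot"],degrees=True).as_matrix(),s
def todelta(target):
    p,R,s=tool(); return R.T@(np.array(target)-p)/10
E
python3 - <<'E'
from h import *
p,R,s=tool(); print(R.round(3)); c=viewer.get_calibration('wrist'); print('cam in tool',R.T@(np.array(c['eye'])-p))
C=np.array([586,-57,0.])
T=C-U*95; T[2]=220
print(T,todelta(T), 'tooly ang',np.degrees(np.arctan2(R[1,1],R[0,1])),'toolz ang',np.degrees(np.arctan2(R[1,2],R[0,2])),'q1 at target',np.degrees(np.arctan2(T[1],T[0])), np.linalg.norm(T[:2]))
E
```

```text
[[-0.     0.394 -0.919]
 [ 0.001 -0.919 -0.394]
 [-1.    -0.001 -0.   ]]
cam in tool [-92.50302857   0.76236291 -74.68262874]
[ 593.28830767 -151.72001146  220.        ] [  7.19122496 -20.15142255 -48.55718643] tooly ang -66.80682281742507 toolz ang -156.8068250656907 q1 at target -14.34467151037928 612.3805825614146
```

>>> move_arm(moves=[[[0.2,-0.6,-1.5],-0.04,0.2],[[0.8,-2.0,-5],-0.12,0.2],[[1.4,-4.0,-9.5],-0.24,0.2],[[2.1,-6.0,-14.5],-0.37,0.2],[[2.9,-8.2,-19.5],-0.5,0.2],[[3.7,-10.4,-25],-0.64,0.2],[[4.5,-12.6,-30],-0.78,0.2],[[5.2,-14.6,-35],-0.9,0.2],[[5.9,-16.6,-40],-1.02,0.2],[[6.5,-18.3,-44],-1.12,0.2],[[6.9,-19.5,-47],-1.2,0.2],[[7.2,-20.1,-48.4],-1.24,0.2],[[7.2,-20.2,-48.6],-1.243,0.2],[[7.2,-20.2,-48.6],-1.243,0.2],[[7.2,-20.2,-48.6],-1.243,0.2]])

```text
time_s: 2.02
ee_pos: [593.0, -152.4, 220.6]
ee_rot: [18.9, 90.0, -66.8]
force: [-1.1, 0.2, -0.3]
gripper_width: 54.5
```

```bash
python3 - <<'E'
from h import *
p,R,s=tool(); print(p,s["ee_rot"],s["force"],s["gripper_width"],s["qpos"])
im,c=snap('wrist','w1.png'); d=load('w1.png')[1]
print(proj(d,np.array([586,-57,52])+np.outer([50,50,-50,-50],U)+np.outer([50,-50,-50,50],V)))
E
```

```text
[ 592.99184545 -152.36272133  220.59746649] [ 18.88146091  89.97928323 -66.79731995] [-1.10387343  0.22220214 -0.30276161] 54.52948312796256 [-1.54792715e+01  2.45311062e+01  9.07268501e+01 -1.78835443e-02
  6.47290968e+01 -1.97928580e+01]
[[233.12481389  21.25105652]
 [391.18412525  20.95691554]
 [383.18029832 180.13270548]
 [241.49736534 180.40770073]]
```

View pics/w1.png

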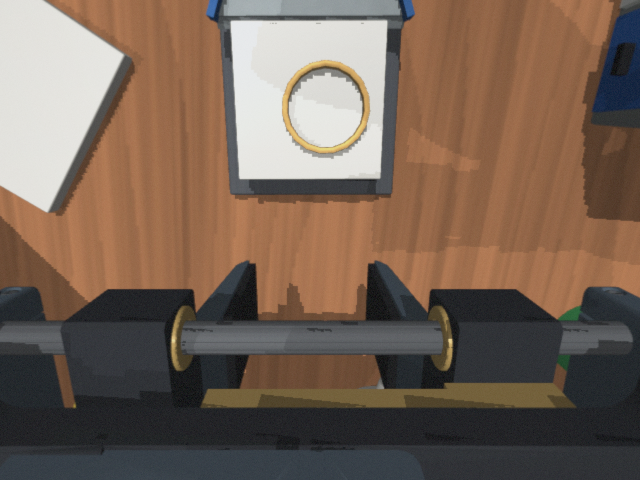

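```bash
python3 - <<'E'
from h import *
im,c=load('w1.png')
t=ray(c,[(231.5,22),(386.5,20.5),(384,180),(239.5,180)],52); print(t.round(1),t.mean(0))
e=t[0]-t[3],t[1]-t[2],t[1]-t[0],t[2]-t[3]
for d in e: print(np.linalg.norm(d),np.degrees(np.arctan2(d[1],d[0])))
b=ray(c,[(230,193),(393,192),(222,25)],12); print('plate',b.round(1))
for d in(b[1]-b[0],b[2]-b[0]): print(np.linalg.norm(d),np.degrees(np.arctan2(d[1],d[0])))
p,R,s=tool(); print('toolz ang',np.degrees(np.arctan2(R[1,2],R[0,2])), R.round(4))
# in-tool pos of tile corners
print(((t-p)@R).round(1)); 
cv2.imwrite('pics/w1c.png',cv2.resize(im[0:210,200:420],None,fx=2.8,fy=2.8,interpolation=cv2.INTER_CUBIC))
E
```

```text
[[ 531.3  -11.5   52. ]
 [ 629.    -3.3   52. ]
 [ 640.3 -102.9   52. ]
 [ 538.6 -110.5   52. ]] [584.78672853 -57.03743732  52.        ]
99.29177922431836 94.2034340139292
100.23467308936183 96.43023086738083
98.07830453864194 4.799682912994349
101.96774291412989 4.2896476978995715
plate [[ 523.6 -126.7   12. ]
 [ 657.1 -115.9   12. ]
 [ 515.9   -3.8   12. ]]
133.85421453426875 4.6405290393634315
123.15866942463214 93.60714016109502
toolz ang -85.6763694250212 [[ 2.000e-04  9.972e-01  7.540e-02]
 [-3.000e-04  7.540e-02 -9.972e-01]
 [-1.000e+00  2.000e-04  3.000e-04]]
[[ 168.5  -51.  -145.1]
 [ 168.6   47.1 -146. ]
 [ 168.6   50.8  -45.8]
 [ 168.6  -51.2  -45.9]]
```

View pics/w1c.png

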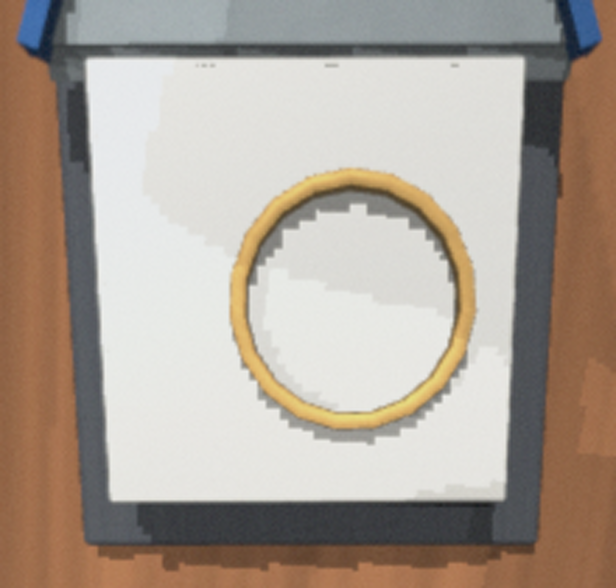

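>>> move_arm(moves=[[[1,0,0],0,0.2],[[3,0,0],0,0.2],[[5,0,0],0,0.2],[[7,0,0],0,0.2],[[8.3,0,0],0,0.2],[[9.1,0,0],0,0.2],[[9.5,0,0],0,0.2],[[9.65,0,0],0,0.2],[[9.65,0,0],0,0.2],[[9.65,0,0],0,0.2]])

```text
time_s: 3.32
ee_pos: [593.9, -151.5, 124.2]
ee_rot: [66.1, 89.9, -19.5]
force: [-0.4, 0.3, 0.8]
gripper_width: 54.8
```

```bash
python3 - <<'E'
from h import *
p,R,s=tool(); print(p,s["ee_rot"],s["force"],s["gripper_width"]); 
im,c=snap('wrist','w2.png');snap('scene','s2.png')
s2=load('s2.png')[0]
cv2.imwrite('pics/s2c.png',cv2.resize(s2[200:360,230:430],None,fx=3.7,fy=3.7,interpolation=cv2.INTER_CUBIC))
p2,_,s=tool();print(p2,s["force"])
E
```

```text
[ 593.85602786 -151.50438382  124.22386438] [ 66.09056576  89.94382311 -19.49452928] [-0.39094093  0.31686887  0.82333316] 54.832849282283995
[ 593.77117436 -151.50822643  124.09634841] [ 0.12587118 -0.80860491 -0.12074366]
```

View pics/w2.png

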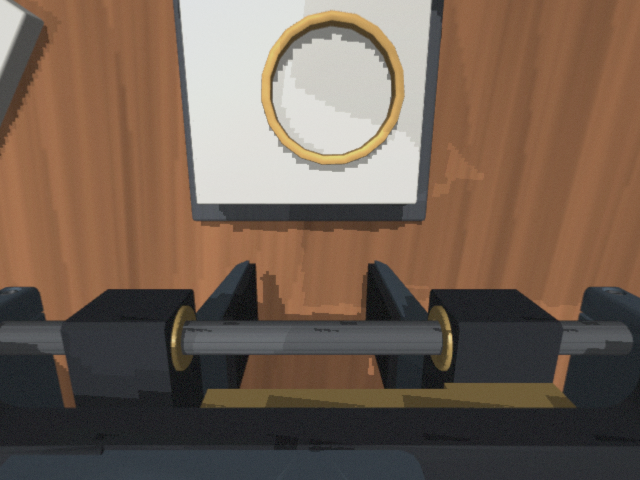

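View pics/s2c.png

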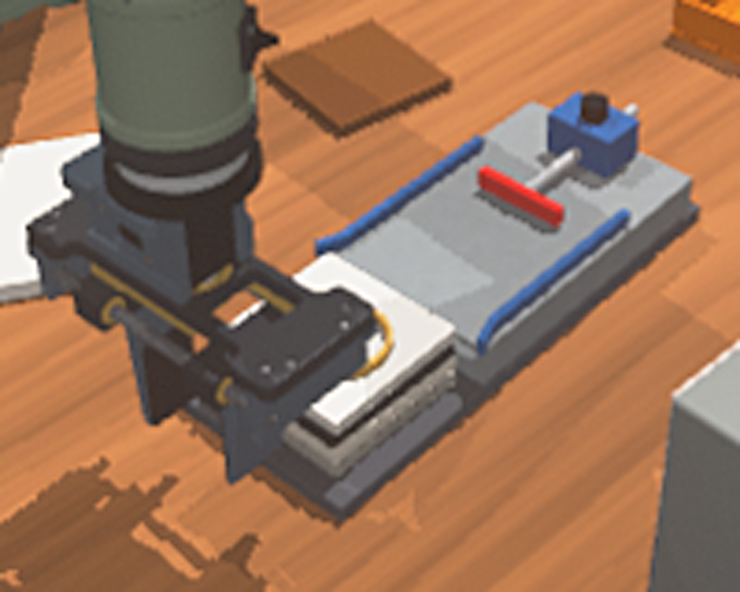

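>>> move_arm(moves=[[[0.05,-0.05,-0.3],0,0.2],[[0.1,-0.1,-0.8],0,0.2],[[0.1,-0.1,-1.3],0,0.2],[[0.1,-0.1,-1.7],0,0.2],[[0.1,-0.1,-2.0],0,0.2],[[0.1,-0.1,-2.2],0,0.2],[[0.1,-0.1,-2.4],0,0.2],[[0.1,-0.1,-2.4],0,0.2]])

```text
time_s: 4.42
ee_pos: [590.8, -127.6, 122.8]
ee_rot: [22.2, 90.0, -63.4]
force: [-0.3, 0.1, -0.2]
gripper_width: 54.5
```

```bash
python3 - <<'E'
from h import *
p,R,s=tool(); print(p,s["ee_rot"],s["force"]); 
im,c=snap('wrist','w3.png');p,R,s=tool(); print(p,s["ee_rot"],s["force"])
E
```

```text
[ 590.775321   -127.55196511  122.78042029] [ 22.19693869  89.99340886 -63.38397835] [-0.34272278  0.13720336 -0.17932035]
[ 590.80044463 -127.62726291  122.75258175] [ 11.84485632  89.99054008 -73.73946678] [-0.20481597 -0.79882976  0.67367515]
```

View pics/w3.png

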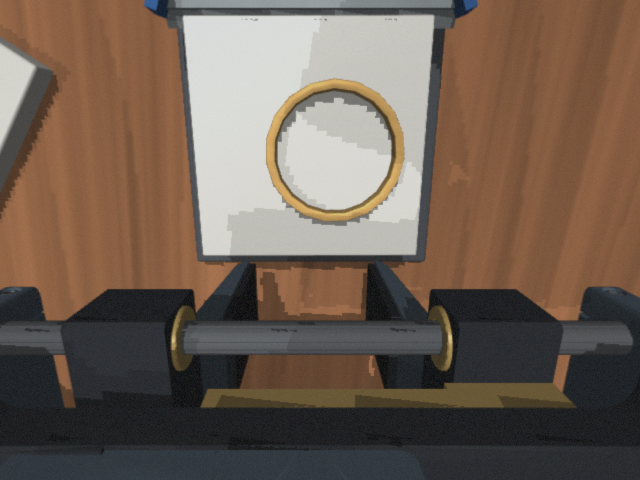

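>>> move_arm(moves=[[[-0.03,0,-0.15],0,0.2],[[-0.03,0,-0.3],0,0.2],[[-0.03,0,-0.45],0,0.2],[[-0.03,0,-0.6],0,0.2],[[-0.03,0,-0.8],0,0.2],[[-0.03,0,-1.05],0,0.2],[[-0.03,0,-1.3],0,0.2],[[-0.03,0,-1.6],0,0.2],[[-0.03,0,-1.9],0,0.2],[[-0.03,0,-2.2],0,0.2],[[-0.03,0,-2.5],0,0.2],[[-0.03,0,-2.8],0,0.2]])

```text
time_s: 5.98
ee_pos: [588.6, -99.5, 123.1]
ee_rot: [47.5, 90.0, -38.1]
force: [0.5, -1.3, -0.4]
gripper_width: 54.9
```

```bash
python3 - <<'E'
from h import *
p,R,s=tool(); print(p,s["force"]); 
im,c=snap('wrist','w4.png');p,R,s=tool(); print(p,s["ee_rot"],s["force"])
E
```

```text
[588.63114916 -99.48153626 123.08333452] [ 0.4599932  -1.34392451 -0.40825569]
[588.56186856 -99.12821139 123.03708021] [-163.6310753    89.98565327  110.79023034] [ 0.2575918  -0.94190177  0.30453752]
```

View pics/w4.png

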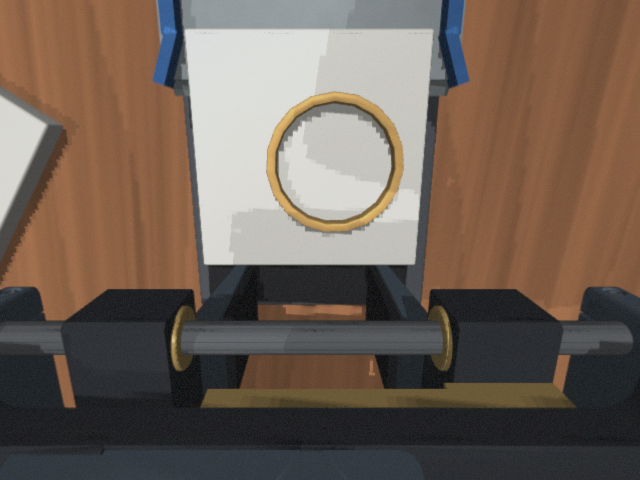

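>>> move_arm(moves=[[[0,0,-0.2],0,0.2],[[0,0,-0.5],0,0.2],[[0,0,-0.85],0,0.2],[[0,0,-1.25],0,0.2],[[0,0,-1.65],0,0.2],[[0,0,-2.05],0,0.2],[[0,0,-2.45],0,0.2],[[0,0,-2.85],0,0.2],[[0,0,-3.25],0,0.2],[[0,0,-3.65],0,0.2],[[0,0,-4.05],0,0.2],[[0,0,-4.45],0,0.2],[[0,0,-4.85],0,0.2],[[0,0,-5.25],0,0.2],[[0,0,-5.65],0,0.2],[[0,0,-6.0],0,0.2],[[0,0,-6.3],0,0.2],[[0,0,-6.6],0,0.2],[[0,0,-6.8],0,0.2],[[0,0,-7.0],0,0.2]])

```text
time_s: 8.52
ee_pos: [583.2, -29.8, 123.0]
ee_rot: [-15.1, 90.0, -100.6]
force: [0.1, 0.1, -0.4]
gripper_width: 55.1
```

```bash
python3 - <<'E'
from h import *
p,R,s=tool(); print(p,s["force"]); 
im,c=snap('wrist','w5.png');p,R,s=tool(); print(p,s["ee_rot"],s["force"])
print('centre',(p-[585,-57,0])@U+66)
E
```

```text
[583.2146672  -29.82828714 123.02856805] [ 0.13191672  0.11858269 -0.44686763]
[583.21831582 -29.62068366 123.03691973] [-169.81502403   89.99600917  104.59835484] [-0.11573483 -0.50930429 -1.36579335]
centre 93.43531178989788
```

View pics/w5.png

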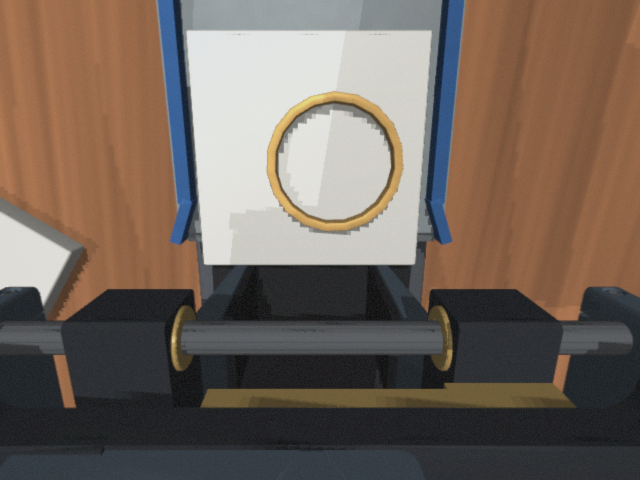

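>>> move_arm(moves=[[[0,0,-0.2],0,0.2],[[0,0,-0.4],0,0.2],[[0,0,-0.6],0,0.2],[[0,0,-0.8],0,0.2],[[0,0,-1.0],0,0.2],[[0,0,-1.2],0,0.2],[[0,0,-1.4],0,0.2],[[0,0,-1.6],0,0.2],[[0,0,-1.7],0,0.2],[[0,0,-1.8],0,0.2]])

```text
time_s: 9.82
ee_pos: [581.9, -11.9, 123.1]
ee_rot: [25.2, 90.0, -60.4]
force: [-0.4, -1.5, -0.7]
gripper_width: 54.7
```

```bash
cat > rd.py <<'E'
from h import *
import sys
n=int(sys.argv[1]); P=[];F=[]
for i in range(n):
    if i: viewer.grab_frame('wrist')
    p,R,s=tool(); P.append((p-[585,-57,0])@U+66); F.append(np.array(s["force"])@U)
print('t',s["time_s"],'centre',np.mean(P).round(2),'Fpush',-np.mean(F).round(2),np.round(F,1), p.round(1))
E
python3 rd.py 4; python3 - <<'E'
from h import *
snap('top','t6.png'); im=load('t6.png')[0]
cv2.imwrite('pics/t6c.png',cv2.resize(im[150:290,200:400],None,fx=4,fy=4,interpolation=cv2.INTER_CUBIC))
E
```

```text
t 9.975 centre 111.25 Fpush 0.8 [-1.5 -0.8 -0.  -0.9] [581.9 -11.9 123.1]
```

View pics/t6c.png

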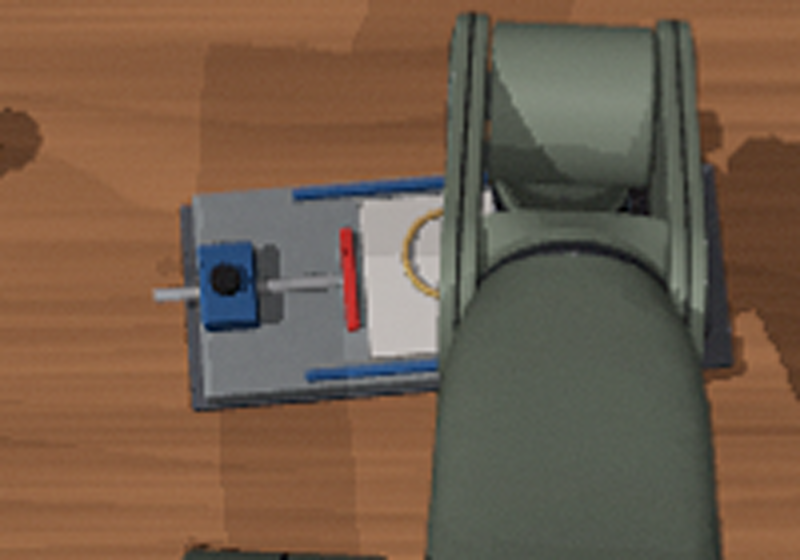

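>>> move_arm(moves=[[[0,0,-0.1],0,0.2],[[0,0,-0.2],0,0.2],[[0,0,-0.3],0,0.2]])

```text
time_s: 10.4
ee_pos: [581.6, -9.0, 123.0]
ee_rot: [-2.4, 90.0, -88.0]
force: [0.7, -1.0, -1.0]
gripper_width: 54.5
```

```bash
python3 rd.py 4
```

```text
t 10.55 centre 114.24 Fpush 1.16 [-1.  -1.4 -1.2 -1. ] [581.6  -8.9 123. ]
```

>>> move_arm(moves=[[[0,0,-0.1],0,0.2],[[0,0,-0.2],0,0.2]])

```text
time_s: 10.8
ee_pos: [581.5, -7.0, 123.0]
ee_rot: [2.3, 90.0, -83.3]
force: [-0.4, -1.6, -0.2]
gripper_width: 55.3
```

```bash
python3 rd.py 4
```

```text
t 10.95 centre 116.24 Fpush 1.49 [-1.6 -2.3 -1.  -1.1] [581.5  -6.9 123. ]
```

>>> move_arm(moves=[[[0,0,-0.1],0,0.2],[[0,0,-0.1],0,0.2]])

```text
time_s: 11.2
ee_pos: [581.5, -6.2, 123.1]
ee_rot: [18.0, 90.0, -67.6]
force: [0.3, -1.5, -0.2]
gripper_width: 54.9
```

```bash
python3 rd.py 4
```

```text
t 11.35 centre 116.98 Fpush 2.24 [-1.5 -2.1 -3.  -2.4] [581.4  -6.1 123. ]
```

>>> move_arm(moves=[[[0,0,-0.1],0,0.2],[[0,0,-0.1],0,0.2]])

```text
time_s: 11.6
ee_pos: [581.4, -5.3, 123.1]
ee_rot: [13.0, 90.0, -72.6]
force: [-0.1, -3.8, -0.6]
gripper_width: 54.5
```

```bash
python3 rd.py 4
```

```text
t 11.75 centre 117.9 Fpush 4.1 [-3.7 -3.9 -4.4 -4.4] [581.4  -5.2 123.1]
```

>>> move_arm(moves=[[[0,0,-0.1],0,0.2],[[0,0,-0.1],0,0.2]])

```text
time_s: 12.0
ee_pos: [581.3, -4.3, 123.1]
ee_rot: [8.3, 90.0, -77.2]
force: [0.4, -5.1, 0.9]
gripper_width: 54.6
```

```bash
python3 rd.py 4
```

```text
t 12.15 centre 118.81 Fpush 4.68 [-5.1 -4.5 -4.6 -4.5] [581.3  -4.3 123.1]
```

>>> move_arm(moves=[[[0,0,-0.1],0,0.2],[[0,0,-0.1],0,0.2]])

```text
time_s: 12.4
ee_pos: [581.3, -3.6, 123.1]
ee_rot: [10.0, 89.9, -75.6]
force: [0.2, -6.5, -0.5]
gripper_width: 54.6
```

```bash
python3 rd.py 4
```

```text
t 12.55 centre 119.54 Fpush 6.33 [-6.5 -6.2 -6.5 -6.1] [581.3  -3.6 123.1]
```

>>> move_arm(moves=[[[0,0,-0.1],0,0.2],[[0,0,-0.1],0,0.2]])

```text
time_s: 12.8
ee_pos: [581.2, -2.9, 123.1]
ee_rot: [7.6, 89.9, -78.0]
force: [0.5, -7.9, -0.0]
gripper_width: 54.8
```

```bash
python3 rd.py 6
```

```text
t 13.05 centre 120.22 Fpush 7.64 [-7.9 -8.3 -7.6 -6.7 -7.6 -7.7] [581.2  -2.9 123.1]
```

>>> move_arm(moves=[[[0,0,-0.1],0,0.2],[[0,0,-0.1],0,0.2],[[0,0,-0.1],0,0.2],[[0,0,-0.1],0,0.2],[[0,0,-0.1],0,0.2],[[0,0,-0.1],0,0.2],[[0,0,-0.1],0,0.2],[[0,0,-0.1],0,0.2]])

```text
time_s: 14.05
ee_pos: [581.2, -2.2, 123.1]
ee_rot: [7.9, 89.9, -77.6]
force: [1.1, -8.3, -0.4]
gripper_width: 54.7
```

```bash
python3 rd.py 8; python3 - <<'E'
from h import *
snap('wrist','w7.png')
E
```

```text
t 14.4 centre 120.91 Fpush 8.27 [-8.3 -8.5 -7.7 -8.5 -8.  -9.  -7.9 -8.2] [581.2  -2.2 123.1]
```

View pics/w7.png

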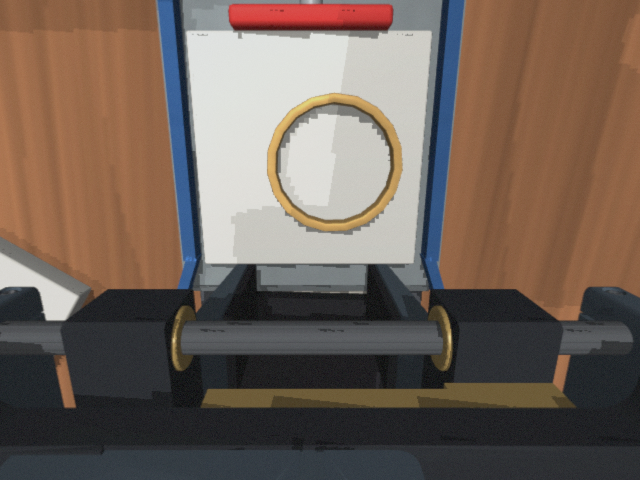

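>>> move_arm(moves=[[[0,0,0.1],0,0.2],[[0,0,0.2],0,0.2],[[0,0,0.3],0,0.2],[[0,0,0.4],0,0.2],[[0,0,0.5],0,0.2],[[0,0,0.6],0,0.2],[[0,0,0.7],0,0.2],[[0,0,0.9],0,0.2],[[0,0,1.2],0,0.2],[[0,0,1.6],0,0.2],[[0,0,2.0],0,0.2],[[-0.4,0,2.4],0,0.2],[[-1.2,0,2.8],0,0.2],[[-2.4,0,3.0],0,0.2],[[-4,0,3.0],0,0.2],[[-6,0,3.0],0,0.2],[[-8,0,3.0],0,0.2],[[-9.5,0,3.0],0,0.2],[[-10,0,3.0],0,0.2],[[-10,0,3.0],0,0.2]])

```text
time_s: 16.95
ee_pos: [583.2, -30.9, 223.2]
ee_rot: [54.4, 90.0, -31.2]
force: [-0.5, 1.0, -0.2]
gripper_width: 54.6
```

```bash
python3 - <<'E'
from h import *
snap('wrist','w8.png'); snap('scene','s8.png')
s=load('s8.png')[0]; cv2.imwrite('pics/s8c.png',cv2.resize(s[200:360,230:430],None,fx=3.7,fy=3.7,interpolation=cv2.INTER_CUBIC))
p,R,s=tool();print(s["time_s"],p,s["force"])
E
```

```text
17.05 [582.95442177 -30.86729065 222.34201396] [ 0.15229297  0.08929082 -0.10785616]
```

View pics/w8.png

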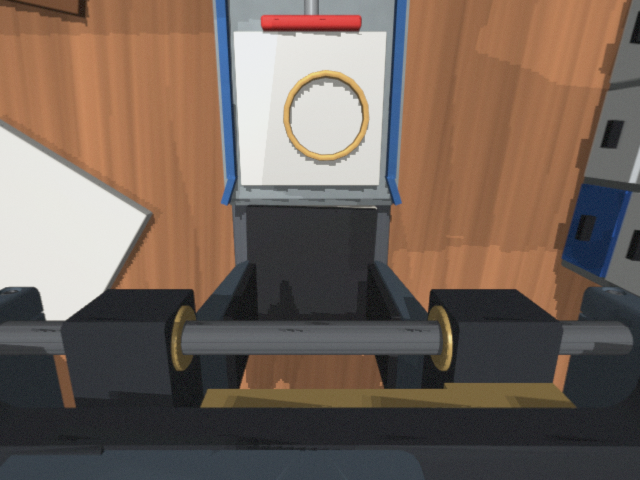

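View pics/s8c.png

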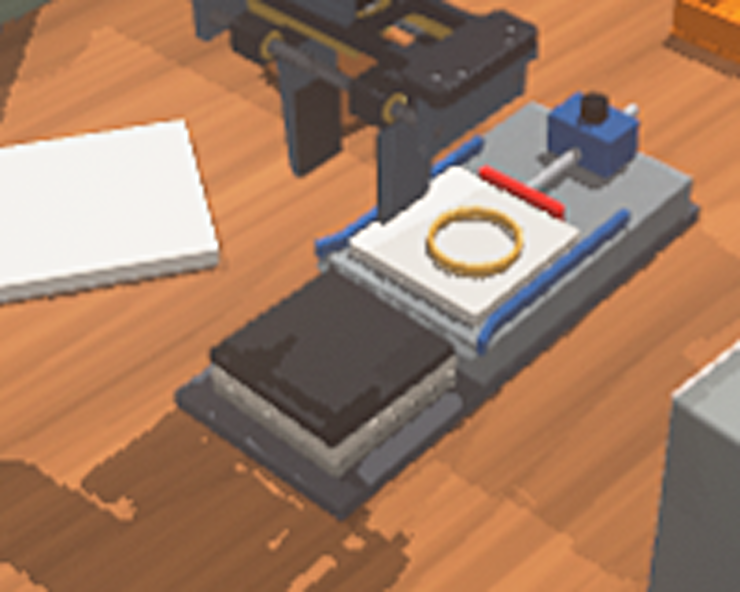

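```bash
python3 -c "
from h import *
print(env.job_done()); print(status.state()['time_s'])"
```

```text
the job is handed in; nothing more can be done
None
the job is handed in; nothing more can be done
```

I slid the white tile, with the bangle on it, off the stack into the cooling bay and onto the red stop. I used both fingertips against its rear edge and did not grip or lift it.

- **Press:** The pad was first touched with the tile's middle about 116.7 mm along. I then pressed in 1 mm steps and held the last one for about 1.3 s. The fingers pushed with about 8.3 N, so the stop saw roughly 7–8.4 N. The lower figure takes off about 1.2 N of sliding friction. The higher one comes from about 4.2 mm of spring travel. No push reading passed 9 N.
- **After backing off:** The last pictures, with the gripper clear, show the tile square between the rails and against the pad. The bangle sits where it was on the tile. The stack of three looks undisturbed, though I judged that by eye and did not measure it. The wrist force was back at noise level.
- **Disagreement:** The first two camera views placed the tile about 5 mm apart in x. The closer wrist view settled it at 585 mm.

I handed the job in at about 17 s.

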